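# Crank up the valve jack

### The job

Fit the loose crank handle fully home on the screw jack's square shaft, feeling for the fit and turning it rather than forcing it down. Then wind the platform up gently with it until the red pointer stands within the yellow band on the scale. Leave the crank on the shaft, keep the brass valve standing on the platform, and leave the other things on the bench where they are.

Things in the scene. Friction and masses are not known exactly. Their poses are not given: they have to be found in the camera images.
- crank_boss (a point): Centre of the crank's square boss, 24 x 24 mm (sides along x and y), the place to lift it by: on the hub axis, 52 mm above the hub's underside. The boss spans 38 to 66 mm above the underside; the wider hub is below it. The arm, 13 mm wide, leaves the boss along +x at 38 to 48 mm height; a counterweight ball of radius 14 mm lies 42 mm along -x. z is up.
- crank_knob (a point): Centre of the crank's upright black hand grip, 65 mm along the crank's +x from the hub axis, 80 mm above the hub's underside. The grip is up to 24 mm thick, spans 50 to 110 mm above the underside and spins freely on its vertical pin.
- crank_socket (a point): Centre of the square socket's mouth (18 x 18 mm, sides along x and y, 38 mm deep) in the flat underside of the crank's hub, which is 36 x 36 mm and 38 mm tall. z runs up the hub axis.
- crank: Loose steel crank handle, 0.3 to 0.6 kg, balanced about its hub; it stands on its hub on the bench, socket down. Origin as crank_socket.
- shaft_seat (a point): On the jack's upright shaft axis, on the flat steel collar (42 mm across, 100 mm above the bench) on which the fully home crank rests. Above the collar: a 16 x 16 mm square, 24 mm tall, then a round pilot 16.6 mm thick, 10 mm tall, tip coned. A crank not matching the square rests 24 mm too high; turned to match (play 0.13 rad either way) it drops. x points to the platform.
- jack: Blue screw jack bolted to the bench, origin under the shaft. The angle of the shaft's square is not measured. Clockwise from above raises the platform, 12 mm a turn; this takes some 0.3 Nm (4 to 5 N at the hand grip), and it stays where left. Gentle winding makes contact forces of up to 120 N in the socket; 180 N is levering. Base 110 mm wide, from x = -70 to 255 mm; gearbox 80 x 84 mm.
- pointer (a point): Tip of the red pointer (4 mm thick, this point at mid-height) carried by the jack's platform, beside the white scale. The platform, 110 x 120 mm, is centred 150 mm along the jack's +x, its face 4 mm above this point.
- band_mid (a point): Centre of the yellow band, 8 mm high and 32 mm wide, clipped on the white scale. The pointer starts 13 to 32 mm below it and is in the band when its mid-height is within 4 mm of this height.
- shaft_end (a joint): How far the sprung end of the shaft (the square with the brass-tipped pilot) is pressed down into the collar, in m: 0 when free, 1 mm for each 5 N. Sunk more than 5 mm (25 N) it is being forced; a press of 3 to 8 N is enough to feel for the fit.
- valve: Brass valve body, 50 mm tall, 44 mm across, standing loose on the jack's platform. Origin: centre of its underside.
- spanner: Open-ended spanner, 190 mm long, lying on the bench. Leave it.
- elbow: Brass fitting, 44 mm tall, 28 mm across, standing on the bench. Leave it. Origin: its underside.
- coupling: Another brass fitting, 44 mm tall, 28 mm across. Leave it. Origin: its underside.
- tin: Steel tin, 85 mm tall, 72 mm across. Leave it. Origin: its underside.
Mind the look-alikes: they are no part of the job. Leave any blue or green look-alike of the crank alone.

How it is judged:
On the way:
1. the crank is fully home on the jack's shaft (horizontal distance between crank_socket and shaft_seat below 0.004 m and z of crank_socket in the frame of shaft_seat below 0.003 m and angle between crank_socket's own z axis and vertical below 0.1 rad), for 0.2 s.
At the end, for the whole second after the job is handed in: The crank sits fully home on the shaft (underside within 3 mm of the collar, within 4 mm of the axis, upright), the pointer's mid-height is within 4 mm of the band's centre height, the valve stands upright on the platform, and all is at rest and released (all of step 1 and z of pointer in the frame of band_mid between -0.004 and 0.004 m and angle between valve's own z axis and vertical below 0.15 rad and horizontal distance between valve and pointer below 0.16 m and linear speed of crank below 0.02 m/s and z of valve in the frame of pointer above -0.005 m); the robot touches nothing.
It fails at once if the crank is forced down on the shaft: its sprung end is sunk by more than 5 mm (25 N) (value of joint shaft_end above 0.005 m).
It fails at once if the crank levers on the jack: contact forces between them adding up to more than 180 N (contact force between crank and jack above 180 N).
It fails at once if the valve is tipped (angle between valve's own z axis and vertical above 0.4 rad).
It fails at once if another thing on the bench is displaced by more than 30 mm (distance of any of spanner, elbow, coupling, tin from where it was at the start of the episode above 0.03 m).
It also fails if it takes over 69 s, if anything falls off the work surface, if the arm or the gripper's body presses on something with over 40 N, if the wrist force passes 120 N, or if a joint passes its speed limit or range.

### The arm

A 6-joint arm with a two-finger parallel gripper is mounted at the origin on the work surface. World frame = base frame: x ahead of the robot, y to its left, z up, the work surface at z = 0. Lengths are in m, angles in rad, forces in N, time in s.
With the tool pointing down it reaches from about 0.35 to 0.95 m from the base axis. Payload 17.4 kg.
Tool frame: the origin (TCP) lies midway between the tips of the shut fingers; the grasp point (between the pads) lies hold_point_z behind it (hold_point_z is the distance from the TCP to the grasp point, in m); z points along the fingers, y is the line along which they close (so a half turn about z gives the same grasp; the last joint's range is limited). The gripper opens to 93 mm and grips with 3 to 60 N. Pads are 15 mm wide; open, the fingers measure 128 mm over their backs; the gripper's body (75 mm by 188 mm) begins 65 mm behind the grasp point.
Start: joints at [-1.321, 0.116, 1.442, -0, 1.584, -0.038], TCP at [0.192, -0.647, 0.219] pointing down, gripper open.
Joint ranges: [-2.83, 2.83], [-0.83, 2.19], [0.07, 2.5], [-1.14, 4.28], [0.01, 3], [-2.97, 2.97]. Speed limits (rad/s): [1.89, 1.89, 2.22, 3.14, 3.14, 3.14].

### API

Orientations are given as a unit quaternion [x, y, z, w].
In Python, from cell import state, read_camera, hand_in, masks_of, hold_point_z gives the robot as it stands.
- The arm moves only by the tool carry_out, never from a script. Its argument "commands" is a list of rows, each a list of 7 numbers: the turn, a rotation vector about the world's x, y, z in rad, then the shift along the world's x, y, z in mm, then the opening, from 0 (shut) to 1 (fully open). A call has 1 to 5 rows; each row is the pose to reach, as a shift and turn from the pose commanded when the call began; what a row does not reach only later rows make up. A row lasts 1/8 s, in which the tool goes at most 62.5 mm and 10.7 degrees, less where a joint would pass 70% of its speed; a pose out of reach is approached as far as the arm can. A call with a gripper value outside its range is refused whole. The fingers move at their own pace and stop on an object; the grip force is fixed at half the most. Time passes only in rows, so rows that repeat a pose let the fingers close. It gives the time, the measured TCP pose, the force, the opening and the grip force at its end, in the units of the state.
- state(): the state, without advancing time (a new reading comes with each control period).
- read_camera(name): name is "scene" or "top"; returns a dict with "color" (384x512x3 uint8, red, green, blue), "K" (3x3 intrinsics, pixels), "dist" ([k1, k2, p1, p2, k3] as OpenCV has them; the pictures are not rectified), "xyz" and "rotation" of the camera in the world. Camera axes: x right, y down, z forward; pixel columns grow to the right and rows downward; lengths in m; the calibration is good to about 2 mm. A picture is of the moment at which its call begins. There is no depth.
- hand_in(): hands the job in; it is judged then, once.
Trained networks look in the newest picture that a camera, given by its name, has taken for a name from the list of things; names that differ only in an ending like _2 or _b are one class to them, and where a whole thing is asked for, a point or a joint stands for the part that bears it (a point fixed in the world has none). Each returns a list of dicts, best first, with "score" (0 to 1); they miss things now and then, are a little off and sometimes report something else, mostly with a low value. They report only what shows in the picture. A call takes as long as a camera call. They do not tell look-alikes from the thing itself.
- masks_of(camera, thing): "region" (384x512 bool, what is visible of it) and "uv" ([column, row] in pixels, amid what is visible of it).
The state is a dict: "time": time; "joint_positions": joint angles; "joint_vel": joint speeds; "effort": joint torques, N m; "tcp_pos": TCP position; "orientation": TCP orientation; "force": force on the tool from outside, world axes, zero at the start; "torque": the same for the moment, N m; "finger_gap": opening from 0.0 (shut) to 1.0 (fully open); "grasp_force": force on a finger pad.
Only numpy, scipy, OpenCV 4.12 (cv2) and the standard library are available. Lean on these libraries where they do the work, as an engineer would, in place of code of your own. Each camera call takes 0.05 s, during which the arm holds its last target. There are 200 camera calls.

## Working session

There is one attempt and no reset: what is moved stays moved. The work goes in short steps, Python scripts to look and compute and a tool call to move; the robot and the scene stay as the last step left them, time stands still between calls to the robot, and variables do not carry over. Pictures are saved under pics/ and viewed, at most 10 in all, crops included, and the job is handed in when it is done.

Besides the shell and the picture viewer there is one more tool, called after ">>>" as name([rows], argument=value, ...), one row to a line, values as JSON. carry_out: Moves the arm, as the interface text tells. Its arguments: {"type":"object","properties":{"commands":{"type":"array","items":{"type":"array","items":{"type":"number"}}}},"required":["commands"]}

```bash
mkdir -p pics; ls
cat > h.py <<'E'
import numpy as np, cv2
from cell import state, read_camera, hand_in, masks_of, hold_point_z
def ray(c,uv):
    p=cv2.undistortPoints(np.array([[uv]],float),np.array(c["K"]),np.array(c["dist"]))[0,0]
    d=np.array(c["rotation"])@np.array([p[0],p[1],1.]); return np.array(c["xyz"]),d/np.linalg.norm(d)
def atz(c,uv,z):
    o,d=ray(c,uv); return o+d*(z-o[2])/d[2]
def tri(c1,u1,c2,u2):
    o1,d1=ray(c1,u1);o2,d2=ray(c2,u2)
    s=np.linalg.lstsq(np.c_[d1,-d2],o2-o1,rcond=None)[0]
    a,b=o1+d1*s[0],o2+d2*s[1]; return (a+b)/2,np.linalg.norm(a-b)
def proj(c,P):
    R=np.array(c["rotation"]).T
    return cv2.projectPoints(np.atleast_2d(np.array(P,float)),cv2.Rodrigues(R)[0],-R@np.array(c["xyz"]),np.array(c["K"]),np.array(c["dist"]))[0][:,0]
def rot(c):
    return
E
python3 - <<'E'
from h import *
s=state();print(s,hold_point_z)
ims=[]
for n in("scene","top"):
    c=read_camera(n);print(n,c["xyz"],np.array(c["rotation"]).round(3).tolist(),np.array(c["K"]).round(1).tolist())
    cv2.imwrite(f"pics/{n}0.png",cv2.resize(c["color"][...,::-1],(800,600),interpolation=cv2.INTER_CUBIC))
    for t in("crank","crank_boss","crank_knob","crank_socket","shaft_seat","jack","pointer","band_mid","valve","spanner","elbow","coupling","tin"):
        try:
            r=masks_of(n,t);print(t,[(round(float(x["score"]),2),np.round(x["uv"],1).tolist(),int(x["region"].sum())) for x in r])
        except Exception as e: print(t,e)
print(state()["time"])
E
```

```text
pics
{'time': 0.0, 'joint_positions': array([-1.32080436e+00,  1.16451752e-01,  1.44228580e+00,  9.63154531e-06,
        1.58398384e+00, -3.77893745e-02]), 'joint_vel': array([-2.40603133e-04, -1.68620523e-03,  8.60230939e-06, -4.61619969e-04,
       -8.92509310e-04,  7.61885019e-05]), 'effort': array([ 1.18310432e-03, -7.21268606e+01, -6.22618246e+01,  7.79441558e-02,
        2.37357075e-02, -1.13701356e-04]), 'tcp_pos': array([ 0.19153115, -0.64703658,  0.21791551]), 'orientation': array([ 9.89665420e-01,  1.43394693e-01, -5.49796716e-05, -5.61705108e-04]), 'force': array([ 0.77347162, -0.19088654,  0.04959054]), 'torque': array([-0.04095089, -0.02466811, -0.01958428]), 'grasp_force': 0.0, 'finger_gap': 0.997658137679552} 0.0188
scene [1.2090275  0.13718412 0.99380424] [0.592, 0.745, -0.236, -0.197] [[470.5, 0.0, 259.9], [0.0, 470.5, 189.5], [0.0, 0.0, 1.0]]
crank [(0.77, [185.0, 122.3], 751), (0.74, [194.4, 165.0], 752), (0.69, [189.0, 212.8], 851)]
crank_boss [(0.97, [196.4, 164.7], 721), (0.87, [185.2, 124.5], 639), (0.71, [182.8, 215.7], 841)]
crank_knob [(0.78, [193.0, 164.7],
[... 732 characters left out ...]
.67, [356.0, 271.7], 541)]
crank_boss [(0.95, [356.5, 271.5], 517), (0.73, [317.4, 158.8], 397), (0.58, [332.4, 223.6], 494)]
crank_knob [(0.83, [353.7, 272.2], 529), (0.83, [320.8, 156.7], 512), (0.77, [329.7, 219.1], 526)]
crank_socket [(0.9, [329.9, 222.9], 494), (0.74, [355.7, 268.8], 487), (0.74, [321.1, 158.7], 477)]
shaft_seat [(0.84, [190.1, 175.6], 4798), (0.71, [255.8, 236.1], 491), (0.7, [329.8, 221.2], 566)]
jack [(0.93, [192.2, 173.6], 4757)]
pointer [(0.92, [192.0, 148.5], 1773)]
band_mid []
valve [(0.55, [178.7, 141.9], 262)]
spanner []
elbow [(0.43, [249.2, 154.7], 110)]
coupling [(0.46, [117.5, 207.7], 114)]
tin [(0.79, [415.2, 208.5], 743), (0.47, [190.1, 174.9], 4795)]
1.4
```

View pics/scene0.png

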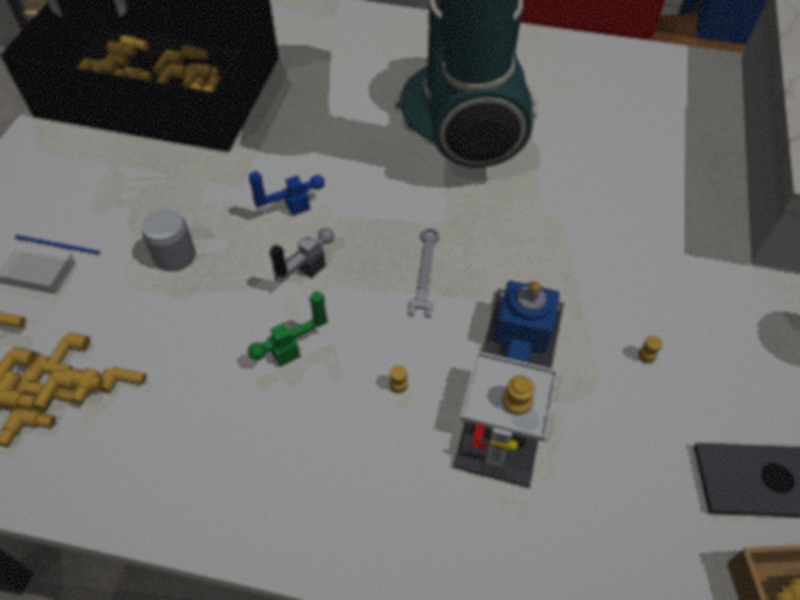

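View pics/top0.png

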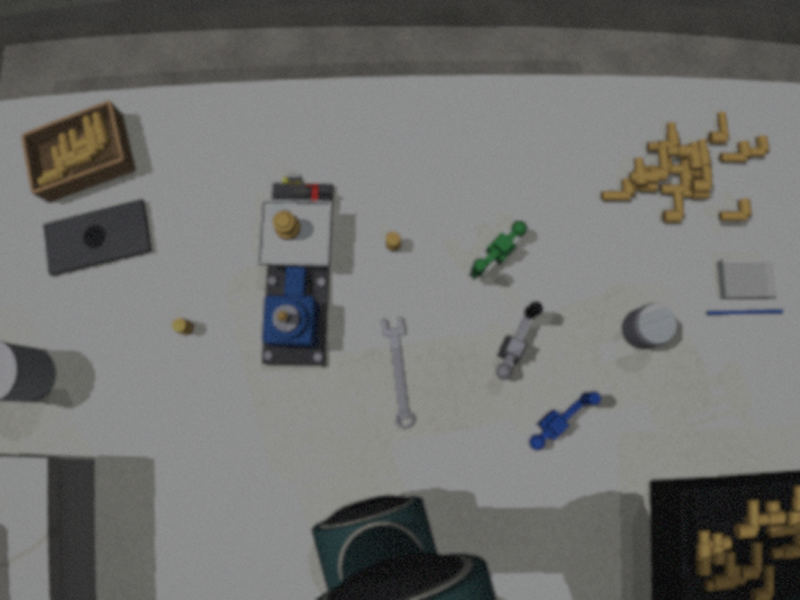

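Three crank-shaped things, by native pixel in the top and scene views:

- Blue: top (356,271), scene (185,123).
- Green: top (321,158), scene (189,213).
- Grey steel with a black grip: top (329,221), scene (195,165). This one fits the "steel, black grip" description.

The jack's shaft is near top (183,203), scene (342,184). The valve stands on the platform at top (182,143). I'll confirm with enlarged crops.

Run:
```python
from h import *
C={}
for n in("scene","top"):
    cs=[read_camera(n) for _ in range(8)]
    c=cs[0]; c["avg"]=np.mean([x["color"].astype(float) for x in cs],0)
    C[n]=c
np.save("C.npy",C,allow_pickle=True)
def crop(n,u,v,w=56,h=42):
    a=C[n]["avg"][v-h//2:v+h//2,u-w//2:u+w//2]; a=np.clip(a*1.3,0,255).astype(np.uint8)[...,::-1]
    a=cv2.resize(a,(400,300),interpolation=cv2.INTER_CUBIC)
    k=400/w
    for i in range(0,w,10):
        cv2.putText(a,str(u-w//2+i),(int(i*k),10),0,.35,(0,0,255),1);cv2.line(a,(int(i*k),12),(int(i*k),18),(0,0,255),1)
    for i in range(0,h,10):
        cv2.putText(a,str(v-h//2+i),(0,int(i*k)+4),0,.35,(0,0,255),1);cv2.line(a,(24,int(i*k)),(30,int(i*k)),(0,0,255),1)
    return a
cv2.imwrite("pics/crops.png",np.vstack([np.hstack([crop("top",331,217),crop("scene",195,163)]),np.hstack([crop("top",183,203),crop("scene",340,192)])]))
```

```text
(no output)
```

View pics/crops.png

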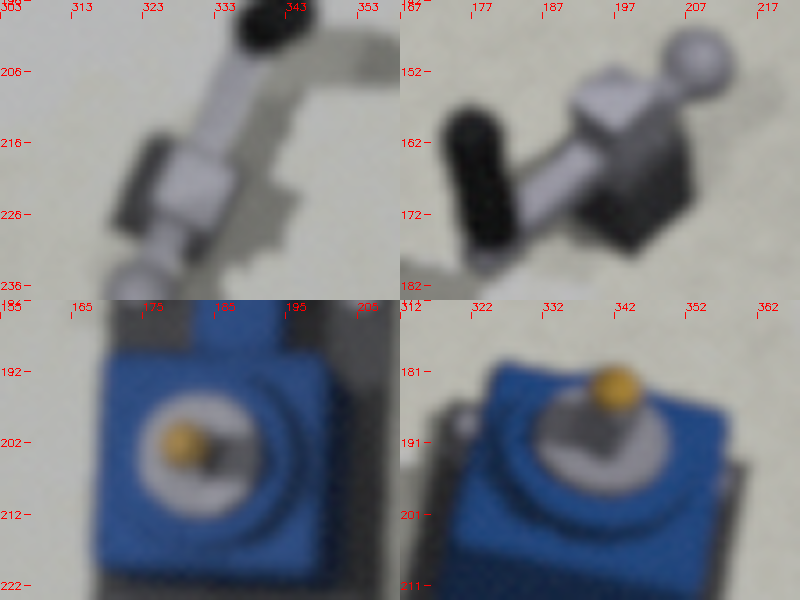

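The crops confirm the grey steel crank with the black grip: boss top at about top (330.1,221.8), scene (196.9,155.6). The shaft pilot is at top (180.2,201.4), scene (341.8,182.9). The camera rotation is given as a quaternion, so I'll convert it before triangulating.

```bash
sed -i '1i from scipy.spatial.transform import Rotation as Rn\ndef RM(c): return Rn.from_quat(np.array(c["rotation"])).as_matrix()' h.py; sed -i 's/np.array(c\["rotation"\])@/RM(c)@/; s/R=np.array(c\["rotation"\]).T/R=RM(c).T/; /def rot/,$d' h.py
cat > m1.py <<'E'
from h import *
C=np.load("C.npy",allow_pickle=True).item();S,T=C["scene"],C["top"]
def colour(n,box,f):
    a=C[n]["avg"][box[1]:box[3],box[0]:box[2]]; m=f(a[...,0],a[...,1],a[...,2])
    v,u=np.nonzero(m); return np.array([u.mean()+box[0],v.mean()+box[1]]),m.sum()
P=lambda n,a,b:print(n,np.round(a,4),round(b,4))
P("boss top",*tri(T,(330.1,221.8),S,(196.9,155.6)))
P("ball",*tri(T,(322.2,236.2),S,(208.6,150.7)))
P("collar",*tri(T,(182.6,203.3),S,(339.9,190.2)))
P("pilot",*tri(T,(180.2,201.4),S,(341.8,182.9)))
br=lambda r,g,b:(r-b>50)
bt,nt=colour("top",(170,193,195,212),br);bs,ns=colour("scene",(330,172,352,192),br);print(bt,nt,bs,ns);P("brass",*tri(T,bt,S,bs))
wh=lambda r,g,b:(r>g-12)&(r>60)
bl=lambda r,g,b:(b-r<45)
for n,box in(("top",(170,190,198,216)),("scene",(326,177,356,202))): print(n,*colour(n,box,bl))
# masks of cranks
E
python3 m1.py
python3 - <<'E'
from h import *
for n in("top","scene"):
    c=read_camera(n)
    for t in("crank","valve","jack"):
        for x in masks_of(n,t):
            r=x["region"];v,u=np.nonzero(r);p=np.c_[u,v]-[u.mean(),v.mean()];w=np.linalg.svd(p,full_matrices=False)[2][0]
            print(n,t,round(x["score"],2),(u.mean().round(1),v.mean().round(1)),np.degrees(np.arctan2(w[1],w[0])).round(1),(u.min(),u.max(),v.min(),v.max()))
E
```

```text
boss top [ 0.4848 -0.1823  0.0632] 0.0027
ball [ 0.4494 -0.1629  0.0476] 0.0028
collar [0.5351 0.1877 0.0984] 0.0014
pilot [0.5359 0.1879 0.1283] 0.0008
[179.88888889 201.66666667] 9 [342. 183.] 21
brass [0.5354 0.1886 0.1275] 0.0005
top [184.56363636 203.85757576] 330
scene [340.45780591 186.49367089] 474
top crank 0.93 (np.float64(329.9), np.float64(219.0)) 116.7 (np.int64(316), np.int64(347), np.int64(193), np.int64(243))
top crank 0.88 (np.float64(318.6), np.float64(159.2)) 134.1 (np.int64(301), np.int64(336), np.int64(141), np.int64(178))
top crank 0.78 (np.float64(358.1), np.float64(268.9)) 142.0 (np.int64(338), np.int64(384), np.int64(251), np.int64(288))
top jack 0.58 (np.float64(189.5), np.float64(175.2)) 92.4 (np.int64(164), np.int64(213), np.int64(111), np.int64(234))
top jack 0.55 (np.float64(254.9), np.float64(235.5)) 83.1 (np.int64(245), np.int64(264), np.int64(203), np.int64(273))
scene crank 0.86 (np.float64(182.0), np.float64(122.9)) 1.6 (np.int64(158), np.int64(207), np.int64(109), np.int64(137))
scene crank 0.65 (np.float64(185.1), np.float64(214.0)) 140.5 (np.int64(158), np.int64(208), np.int64(187), np.int64(233))
scene valve 0.76 (np.float64(332.2), np.float64(252.5)) 101.7 (np.int64(323), np.int64(341), np.int64(241), np.int64(264))
```

>>> carry_out([
  [0,0,0.18,25,39,0,1],
  [0,0,0.36,50,78,0,1],
  [0,0,0.54,75,117,0,1],
  [0,0,0.72,100,156,0,1],
  [0,0,0.9,125,195,0,1],
])

```text
time: 3.22
tcp_pos: [0.3172, -0.4509, 0.2188]
orientation: [0.827, 0.562, 0.0, 0.0]
force: [0.2, -0.6, 0.1]
finger_gap: 1.002
grasp_force: 0.0
```

```bash
cat > m2.py <<'E'
from h import *
C=np.load("C.npy",allow_pickle=True).item();S,T=C["scene"],C["top"]
# grip (black) centroids near predicted place
g=np.array([0.4848,-0.1823,0.08])+0.065*np.array([np.cos(-.5),np.sin(-.5),0])
for c in(S,T):
    u0=proj(c,g)[0]; x,y=np.round(u0).astype(int); a=c["avg"][y-16:y+17,x-14:x+15].sum(2); v,u=np.nonzero(a<90); c["g"]=(u.mean()+x-14,v.mean()+y-16); print(u0,c["g"],len(u),a.min())
P,e=tri(T,T["g"],S,S["g"]);print("grip",P,e, "yaw from boss",np.degrees(np.arctan2(P[1]+.1823,P[0]-.4848)),np.hypot(P[1]+.1823,P[0]-.4848))
k=atz(S,(340.2,193.0),0.1);print("corner",k,np.degrees(np.arctan2(k[1]-.188,k[0]-.5353)))
def crop(c,P,w=56,h=42):
    u,v=np.round(proj(c,P)[0]).astype(int)
    a=np.clip(c["avg"][v-h//2:v+h//2,u-w//2:u+w//2]*1.3,0,255).astype(np.uint8)[...,::-1]
    a=cv2.resize(a,(400,300),interpolation=cv2.INTER_CUBIC);k=400/w
    for i in range(0,w,5):
        cv2.putText(a,str(u-w//2+i),(int(i*k),10),0,.3,(0,0,255),1)
    for i in range(0,h,5):
        cv2.putText(a,str(v-h//2+i),(0,int(i*k)+4),0,.3,(0,0,255),1)
    return a
b=[]
for c in (T,S): b.append(crop(c,[.735,.188,.09]))
s=crop(S,[.5353,.188,.11],28,21)
# candidates of square angle: draw wire on copies
k=400/28;u,v=np.round(proj(S,[.5353,.188,.11])[0]).astype(int)
def wire(img,yaw):
    img=img.copy()
    for z in(.1,.124):
        q=proj(S,[[.5353+.0113*np.cos(yaw+i*np.pi/2),.188+.0113*np.sin(yaw+i*np.pi/2),z] for i in range(4)])
        q=((q-[u-14,v-10]+.5)*k-.5).astype(int); cv2.polylines(img,[q],True,(0,255,0) if z>.11 else (255,255,0),1)
    return img
cv2.imwrite("pics/p2.png",np.vstack([np.hstack(b),np.hstack([s,wire(s,np.arctan2(k*0+0,1)+ANG) if 0 else wire(s,np.radians(45-25))])]))
E
python3 m2.py
```

```text
[176.65971535 166.14401598] (np.float64(178.03846153846155), np.float64(167.3653846153846)) 104 33.875
[341.93149562 198.58688121] (np.float64(340.90909090909093), np.float64(198.1818181818182)) 44 43.0
grip [ 0.54307138 -0.21059272  0.07768594] 0.0015036473075308377 yaw from boss -25.898135002309818 0.06477678222644251
corner [0.54395823 0.18996462 0.1       ] 12.784360628770534
```

View p2.

>>> carry_out([
  [0,0,0.18,25,39,0,1],
  [0,0,0.36,50,78,0,1],
  [0,0,0.54,75,117,0,1],
  [0,0,0.72,100,156,0,1],
  [0,0,0.9,125,195,0,1],
])

```text
time: 3.85
tcp_pos: [0.4422, -0.2559, 0.2189]
orientation: [0.5, 0.866, -0.0, 0.0]
force: [-0.3, 0.6, -0.5]
finger_gap: 1.006
grasp_force: 0.0
```

View pics/p2.png

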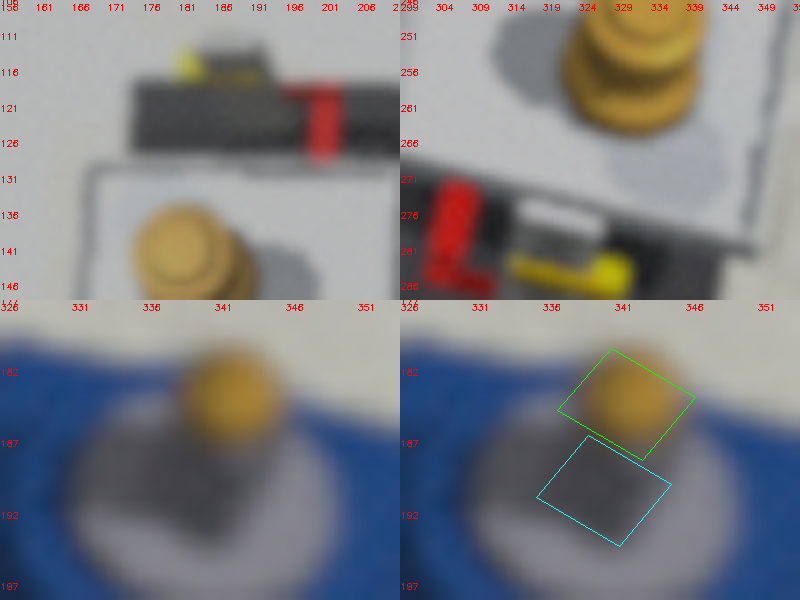

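The square's near corner is at about scene (340,193), so its yaw is roughly -30° mod 90°. That nearly matches the crank's yaw of -27°. The red pointer and yellow band are near scene (305,285) and (322,283).

>>> carry_out([
  [0,0,0.18,20,34,0,1],
  [0,0,0.36,43,74,0,1],
  [0,0,0.54,43,74,-40,1],
  [0,0,0.576,43,74,-90,1],
  [0,0,0.576,43,74,-90,1],
])

```text
time: 4.47
tcp_pos: [0.4831, -0.1825, 0.1257]
orientation: [0.237, 0.972, 0.0, -0.003]
force: [0.7, -0.2, 0.3]
finger_gap: 1.003
grasp_force: 0.0
```

>>> carry_out([
  [0,0,0,1,0,-45,1],
  [0,0,0,1,0,-85,1],
  [0,0,0,1,0,-85,0],
  [0,0,0,1,0,-85,0],
  [0,0,0,1,0,-85,0],
])

```text
time: 5.1
tcp_pos: [0.4867, -0.1838, 0.0462]
orientation: [0.237, 0.972, -0.0, 0.002]
force: [-0.4, 0.5, 0.9]
finger_gap: 0.729
grasp_force: 0.0
```

>>> carry_out([
  [0,0,0,0,0,-2,0],
  [0,0,0,0,0,-2,0],
  [0,0,0,0,0,-2,0],
  [0,0,0,0,0,-2,0],
  [0,0,0,0,0,-2,0],
])

```text
time: 5.72
tcp_pos: [0.4856, -0.1833, 0.0416]
orientation: [0.237, 0.972, -0.0, -0.0]
force: [-0.5, 0.4, -0.6]
finger_gap: 0.255
grasp_force: 29.8
```

>>> carry_out([
  [0,0,0,0,0,30,0],
  [0,0,0,0,0,80,0],
  [0,0,0.1,0,20,130,0],
  [0,0,0.27,8,60,165,0],
  [0,0,0.44,15,110,165,0],
])

```text
time: 6.35
tcp_pos: [0.5014, -0.0727, 0.2095]
orientation: [0.017, 1.0, -0.0, 0.002]
force: [0.7, -0.0, -3.4]
finger_gap: 0.255
grasp_force: 29.8
```

>>> carry_out([
  [0,0,0.17,5,50,0,0],
  [0,0,0.34,12,100,0,0],
  [0,0,0.51,20,150,0,0],
  [0,0,0.68,28,200,0,0],
  [0,0,0.85,35,240,0,0],
])

```text
time: 6.98
tcp_pos: [0.5353, 0.1687, 0.2061]
orientation: [-0.398, 0.917, 0.0, -0.0]
force: [0.3, -0.5, -3.8]
finger_gap: 0.255
grasp_force: 29.8
```

>>> carry_out([
  [0,0,0.14,0,15,0,0],
  [0,0,0.28,0,21,0,0],
  [0,0,0.28,0,21,0,0],
  [0,0,0.28,0,21,0,0],
])

```text
time: 7.48
tcp_pos: [0.5355, 0.1874, 0.2064]
orientation: [-0.518, 0.855, 0.0, -0.0]
force: [-0.7, -0.8, -3.3]
finger_gap: 0.257
grasp_force: 29.8
```

```bash
cat > m3.py <<'E'
from h import *
import sys
C={}
for n in("scene","top"):
    cs=[read_camera(n) for _ in range(4)]; c=cs[0]; c["avg"]=np.mean([x["color"].astype(float) for x in cs],0); C[n]=c
np.save("C2.npy",C,allow_pickle=True)
s=state();print(s["time"],s["tcp_pos"],s["orientation"],s["force"],s["torque"])
def crop(c,P,w=84,h=63,W=400,H=300):
    u,v=np.round(proj(c,P)[0]).astype(int)
    a=np.clip(c["avg"][v-h//2:v-h//2+h,u-w//2:u-w//2+w]*1.3,0,255).astype(np.uint8)[...,::-1]
    a=cv2.resize(a,(W,H),interpolation=cv2.INTER_CUBIC);k=W/w
    for i in range(0,w,5): cv2.putText(a,str(u-w//2+i),(int((i+.5)*k)-9,10),0,.33,(0,0,255),1); cv2.line(a,(int((i+.5)*k),12),(int((i+.5)*k),16),(0,0,255))
    for i in range(0,h,5): cv2.putText(a,str(v-h//2+i),(0,int((i+.5)*k)+4),0,.33,(0,0,255),1)
    return a
t=s["tcp_pos"]
T,S=C["top"],C["scene"]
cv2.imwrite(sys.argv[1],np.vstack([np.hstack([crop(T,t),crop(S,t-[0,0,.03])]),np.hstack([crop(S,[.77,.188,.09],56,42),crop(T,[.77,.188,.09],56,42)])]))
E
python3 m3.py pics/p3.png
```

```text
7.875 [0.53561016 0.1876287  0.20669467] [-5.19096429e-01  8.54715682e-01 -3.59225492e-06  3.61268380e-05] [-1.41596249  0.90516621 -3.22399832] [ 0.1214577  -0.09141177 -0.02657475]
```

View pics/p3.png

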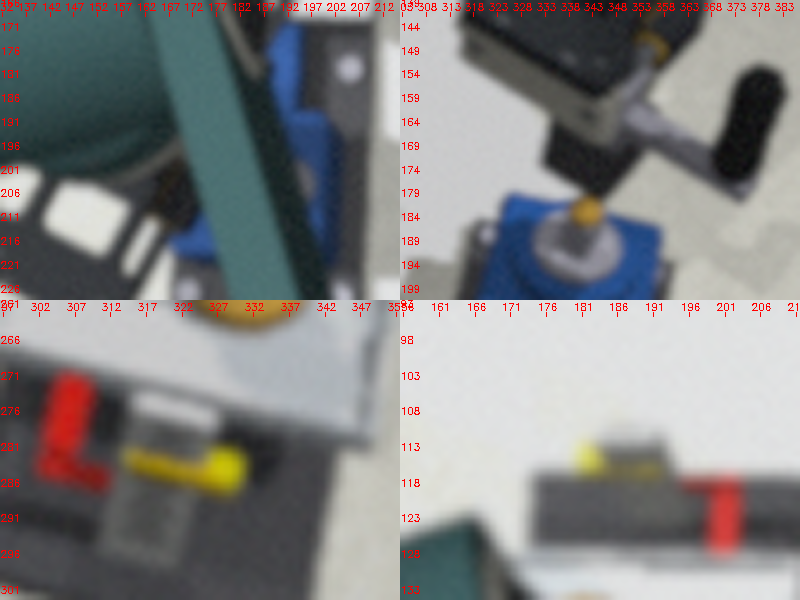

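Run:
```python
from h import *
C=np.load("C2.npy",allow_pickle=True).item();S=C["scene"]
t=np.array([.5356,.1876,.2067]);yaw=np.radians(62.5);x=np.array([np.cos(yaw),np.sin(yaw),0]);y=np.array([-x[1],x[0],0])
und=t-[0,0,.0416]
g=und+[0,0,.08]+.065*x
u0=proj(S,g)[0];a=S["avg"].sum(2);X,Y=np.round(u0).astype(int)
m=a[Y-16:Y+17,X-14:X+15];v,u=np.nonzero(m<90);cg=(u.mean()+X-14,v.mean()+Y-16)
p=atz(S,cg,g[2]);d=p-und;print("pred",u0,"seen",cg,len(u),"along",d@x,"across",d@y)
# reference in the first picture: same procedure
C=np.load("C.npy",allow_pickle=True).item();S0=C["scene"];p=atz(S0,(178.04,167.37),.08);q=np.array([.4852,-.182,0]);yy=np.radians(-27);print("ref",p,p-q,np.hypot(*(p-q)[:2]))
hub=[und+sx*.018*x+sy*.018*y for sx,sy in((1,1),(1,-1),(-1,-1),(-1,1))];print("hub corners",proj(S,hub).round(1).tolist())
print("seat axis proj z=.134,.1",proj(S,[[.5353,.188,.134],[.5353,.188,.1]]).round(1).tolist())
# pointer/band
print("pointer red tip, band ends at x?,",[ (atz(S,uv,.08)).round(4).tolist() for uv in((311,286),(316,282),(328,284.5))])
```

```text
pred [376.82711435 165.35179213] seen (np.float64(375.37640449438203), np.float64(165.1573033707865)) 178 along 0.06249609929081277 across -0.0014952376074948738
ref [ 0.54472782 -0.20892925  0.08      ] [ 0.05952782 -0.02692925  0.08      ] 0.0653356369223741
hub corners [[355.3, 172.3], [346.2, 182.1], [332.8, 173.6], [342.0, 164.1]]
seat axis proj z=.134,.1 [[342.1, 181.2], [339.8, 189.9]]
pointer red tip, band ends at x?, [[0.7805, 0.1613, 0.08], [0.7692, 0.1701, 0.08], [0.769, 0.1953, 0.08]]
```

The crank is held level with its grip at scene (375,165). It sits about 2 mm off the TCP along its own -x, so I'll shift it slightly and come down by feel.

>>> carry_out([
  [0,0,0,0.5,2,-15,0],
  [0,0,0,0.5,2,-28,0],
  [0,0,0,0.5,2,-31,0],
  [0,0,0,0.5,2,-33,0],
  [0,0,0,0.5,2,-33,0],
])

```text
time: 8.5
tcp_pos: [0.5362, 0.1897, 0.1738]
orientation: [-0.519, 0.855, -0.0, 0.0]
force: [-0.4, 0.5, -3.0]
finger_gap: 0.254
grasp_force: 29.8
```

>>> carry_out([
  [0,0,0,0,0,-2,0],
  [0,0,0,0,0,-4,0],
  [0,0,0,0,0,-4,0],
])

```text
time: 8.88
tcp_pos: [0.5362, 0.1899, 0.1699]
orientation: [-0.519, 0.855, 0.0, 0.0]
force: [-0.5, -0.4, 0.1]
finger_gap: 0.258
grasp_force: 29.8
```

>>> carry_out([
  [0,0,0,0,0,-1,0],
  [0,0,0,0,0,-1,0],
])

```text
time: 9.12
tcp_pos: [0.5362, 0.1899, 0.1691]
orientation: [-0.519, 0.855, -0.0, 0.0]
force: [-2.1, 0.6, 3.3]
finger_gap: 0.255
grasp_force: 29.8
```

>>> carry_out([
  [0,0,0,-1,0,0.5,0],
  [0,0,0,-1.5,0,0,0],
  [0,0,0,-1.5,0,0,0],
])

```text
time: 9.5
tcp_pos: [0.5345, 0.1897, 0.1682]
orientation: [-0.519, 0.855, 0.0, -0.0]
force: [0.4, 0.9, -2.4]
finger_gap: 0.256
grasp_force: 29.8
```

Run:
```python
from h import *
for _ in range(2):
    s=state();print(s["time"],s["tcp_pos"].round(4),s["force"].round(2),s["torque"].round(3)); read_camera("scene")
```

```text
9.5 [0.5345 0.1897 0.1682] [ 0.39  0.91 -2.38] [ 0.219 -0.176 -0.02 ]
9.55 [0.5345 0.1897 0.1683] [ 0.19  0.99 -4.24] [ 0.248 -0.159  0.021]
```

>>> carry_out([
  [0,0,0,0,0,-1.5,0],
  [0,0,0,0,0,-3,0],
  [0,0,0,0,0,-3,0],
])

```text
time: 9.98
tcp_pos: [0.5346, 0.1897, 0.1655]
orientation: [-0.519, 0.855, 0.0, -0.0]
force: [0.7, 0.4, -3.6]
finger_gap: 0.257
grasp_force: 29.8
```

>>> carry_out([
  [0,0,0,0,0,-1,0],
  [0,0,0,0,0,-2,0],
  [0,0,0,0,0,-2,0],
])

```text
time: 10.35
tcp_pos: [0.5346, 0.1898, 0.1636]
orientation: [-0.519, 0.855, 0.0, 0.0]
force: [-0.7, 2.0, -2.8]
finger_gap: 0.253
grasp_force: 29.8
```

>>> carry_out([
  [0,0,0,0,0,-1,0],
  [0,0,0,0,0,-2,0],
  [0,0,0,0,0,-2,0],
])

```text
time: 10.72
tcp_pos: [0.5346, 0.1898, 0.1616]
orientation: [-0.519, 0.855, 0.0, 0.0]
force: [0.2, 0.4, -1.9]
finger_gap: 0.256
grasp_force: 29.8
```

>>> carry_out([
  [0,0,0,0,0,-1,0],
  [0,0,0,0,0,-2,0],
  [0,0,0,0,0,-2,0],
])

```text
time: 11.1
tcp_pos: [0.5346, 0.1898, 0.1596]
orientation: [-0.519, 0.855, 0.0, -0.0]
force: [-0.6, 1.9, -2.6]
finger_gap: 0.256
grasp_force: 29.8
```

The square matches and the crank is sliding down it, so I'll go on in small steps.

>>> carry_out([
  [0,0,0,0,0.3,-2,0],
  [0,0,0,0,0.3,-4,0],
  [0,0,0,0,0.3,-6,0],
  [0,0,0,0,0.3,-6,0],
])

```text
time: 11.6
tcp_pos: [0.5345, 0.19, 0.1534]
orientation: [-0.519, 0.855, 0.0, -0.0]
force: [-0.1, 0.7, -4.5]
finger_gap: 0.255
grasp_force: 29.8
```

>>> carry_out([
  [0,0,0,0,0,-3,0],
  [0,0,0,0,0,-6,0],
  [0,0,0,0,0,-9,0],
  [0,0,0,0,0,-9,0],
])

```text
time: 12.1
tcp_pos: [0.5345, 0.19, 0.1443]
orientation: [-0.519, 0.855, 0.0, -0.0]
force: [-0.2, 0.6, -4.2]
finger_gap: 0.256
grasp_force: 29.8
```

Run:
```python
from h import *
s=state();print(s["time"],s["tcp_pos"].round(4),s["force"].round(2),s["torque"].round(3))
```

```text
12.1 [0.5345 0.19   0.1443] [-0.18  0.64 -4.18] [ 0.217 -0.14   0.026]
```

>>> carry_out([
  [0,0,0,0,0,-2.2,0],
  [0,0,0,0,0,-2.2,0.3],
  [0,0,0,0,0,-2.2,0.3],
  [0,0,0,-0.5,-1.5,-1.5,0.3],
  [0,0,0,-0.5,-1.5,-1.5,0.3],
])

```text
time: 12.72
tcp_pos: [0.5341, 0.1885, 0.1434]
orientation: [-0.519, 0.855, -0.0, 0.0]
force: [0.4, -0.3, -0.4]
finger_gap: 0.302
grasp_force: 0.0
```

```bash
python3 - <<'E'
from h import *
s=state();print(s["time"],s["tcp_pos"].round(4),s["force"].round(2),s["torque"].round(3),s["joint_positions"].round(3))
E
python3 m3.py pics/p4.png
```

```text
12.725 [0.5341 0.1885 0.1434] [ 0.38 -0.32 -0.4 ] [ 0.087 -0.058 -0.041] [ 0.294 -0.091  1.773 -0.     1.459 -2.369]
13.125 [0.53409712 0.18856725 0.1431453 ] [-5.19372093e-01  8.54548202e-01 -2.37280560e-06  5.46524467e-06] [ 0.05484211 -0.25345564  0.07067039] [ 0.12062142 -0.14226472 -0.01134899]
```

View pics/p4.png

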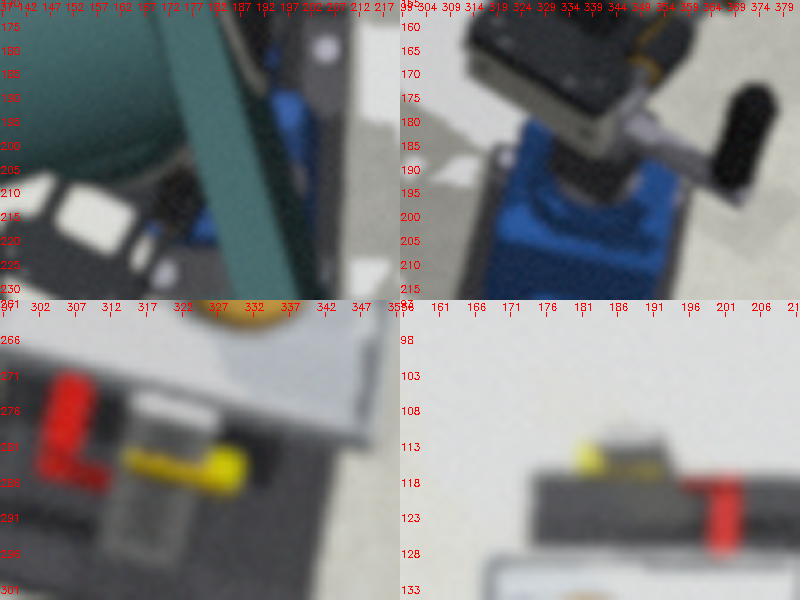

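The crank rests on the collar: hub at scene (342,193), level and home. The pointer at scene (308,285) is below the band at scene (322,283). I'll start winding clockwise with the boss held loosely in the fingers.

>>> carry_out([
  [0,0,-0.12,0,0,0,0.28],
  [0,0,-0.24,0,0,0,0.28],
  [0,0,-0.36,0,0,0,0.28],
  [0,0,-0.48,0,0,0,0.28],
])

```text
time: 13.62
tcp_pos: [0.5342, 0.1887, 0.1432]
orientation: [-0.3, 0.954, 0.0, 0.0]
force: [1.6, 1.0, 0.2]
finger_gap: 0.287
grasp_force: 8.9
```

Run:
```python
from h import *
s=state();print(s["time"],s["tcp_pos"].round(4),s["force"].round(2),s["torque"].round(3),s["finger_gap"])
C=np.load("C2.npy",allow_pickle=True).item();S,T=C["scene"],C["top"]
print("pointer",tri(T,(195,118.3),S,(311,286.5)));print("lump",tri(T,(181.5,114.8),S,(328.5,283.7)))
print("band left end",tri(T,(192,117),S,(314.5,282)))
```

```text
13.625 [0.5342 0.1887 0.1432] [1.58 1.04 0.24] [ 0.19  -0.285  0.349] 0.28706611465246373
pointer (array([0.77008685, 0.16301463, 0.05566538]), np.float64(0.0017737273023784221))
lump (array([0.77017514, 0.1953142 , 0.08645544]), np.float64(0.0007600350319767568))
band left end (array([0.76735255, 0.16807631, 0.07492472]), np.float64(0.001774475442674388))
```

>>> carry_out([
  [0,0,-0.17,0,0,0,0.28],
  [0,0,-0.34,0,0,0,0.28],
  [0,0,-0.51,0,0,0,0.28],
  [0,0,-0.68,0,0,0,0.28],
  [0,0,-0.85,0,0,0,0.28],
])

```text
time: 14.25
tcp_pos: [0.5344, 0.1881, 0.1432]
orientation: [0.121, 0.993, -0.0, 0.0]
force: [1.8, -4.4, 0.3]
finger_gap: 0.286
grasp_force: 9.8
```

>>> carry_out([
  [0,0,-0.17,0.2,-0.4,0,0.28],
  [0,0,-0.34,0.2,-0.4,0,0.28],
  [0,0,-0.51,0.2,-0.4,0,0.28],
  [0,0,-0.68,0.2,-0.4,0,0.28],
  [0,0,-0.85,0.2,-0.4,0,0.28],
])

```text
time: 14.88
tcp_pos: [0.5342, 0.1873, 0.1432]
orientation: [0.52, 0.854, -0.001, 0.0]
force: [-1.6, -7.7, 2.4]
finger_gap: 0.285
grasp_force: 10.9
```

>>> carry_out([
  [0,0,-0.17,0,0,0,0.28],
  [0,0,-0.34,0,0,0,0.28],
  [0,0,-0.51,0,0,0,0.28],
  [0,0,-0.68,0,0,0,0.28],
  [0,0,-0.85,0,0,0,0.28],
])

```text
time: 15.5
tcp_pos: [0.5337, 0.1874, 0.1433]
orientation: [0.826, 0.564, -0.001, 0.0]
force: [-7.4, -7.3, 5.0]
finger_gap: 0.285
grasp_force: 13.8
```

>>> carry_out([
  [0,0,-0.15,-0.8,-0.8,0,0.28],
  [0,0,-0.3,-0.8,-0.8,0,0.28],
  [0,0,-0.45,-0.8,-0.8,0,0.28],
  [0,0,-0.6,-0.8,-0.8,0,0.28],
  [0,0,-0.75,-0.8,-0.8,0,0.28],
])

```text
time: 16.12
tcp_pos: [0.5329, 0.1873, 0.1432]
orientation: [0.975, 0.223, -0.001, -0.0]
force: [-6.4, -1.2, 2.4]
finger_gap: 0.287
grasp_force: 12.9
```

>>> carry_out([
  [0,0,-0.15,-0.6,0,0,0.28],
  [0,0,-0.3,-0.6,0,0,0.28],
  [0,0,-0.45,-0.6,0,0,0.28],
  [0,0,-0.6,-0.6,0,0,0.28],
  [0,0,-0.75,-0.6,0,0,0.28],
])

```text
time: 16.75
tcp_pos: [0.5325, 0.1877, 0.1432]
orientation: [0.989, -0.15, -0.0, -0.0]
force: [-3.1, 3.3, 1.7]
finger_gap: 0.285
grasp_force: 12.4
```

>>> carry_out([
  [0,0,-0.15,0,0,0,0.28],
  [0,0,-0.3,0,0,0,0.28],
  [0,0,-0.45,0,0,0,0.28],
  [0,0,-0.6,0,0,0,0.28],
])

```text
time: 17.25
tcp_pos: [0.5326, 0.1881, 0.1433]
orientation: [0.9, -0.435, -0.0, -0.001]
force: [-1.6, 6.2, 1.4]
finger_gap: 0.28
grasp_force: 12.6
```

```bash
python3 m3.py pics/p5.png
python3 - <<'E'
from h import *
s=state();print(s["time"],s["tcp_pos"].round(4),s["force"].round(2),s["torque"].round(3),s["joint_positions"].round(3))
C=np.load("C2.npy",allow_pickle=True).item();C0=np.load("C.npy",allow_pickle=True).item()
# red pointer & yellow blobs by colour, before and after
for n,b in(("scene",(295,262,345,300)),("top",(172,104,212,132))):
    for c in (C0,C):
        a=c[n]["avg"][b[1]:b[3],b[0]:b[2]];r,g,bl=a[...,0],a[...,1],a[...,2]
        for nm,m in(("red",(r-g>50)),("yel",(r-bl>45)&(g-bl>35)&(abs(r-g)<45))):
            v,u=np.nonzero(m);print(n,nm,len(u),(u.mean()+b[0]).round(2),(v.mean()+b[1]).round(2),"u",u.min()+b[0],u.max()+b[0],"v",v.min()+b[1],v.max()+b[1])
E
```

```text
17.65 [0.53260924 0.18810105 0.14322664] [ 9.01401580e-01 -4.32983422e-01 -5.18654883e-04 -5.28225068e-04] [-2.01677721  5.98506027  0.42206974] [1.07174805 0.42927763 0.18173462]
17.65 [0.5326 0.1881 0.1432] [-2.02  5.99  0.42] [1.072 0.429 0.182] [ 2.940e-01 -9.400e-02  1.776e+00  1.000e-03  1.460e+00  2.760e+00]
scene red 93 306.1 278.98 u 302 311 v 271 286
scene yel 82 325.37 279.76 u 315 336 v 262 287
scene red 100 306.46 277.11 u 303 311 v 269 284
scene yel 67 323.72 284.3 u 315 331 v 282 287
top red 39 201.13 122.82 u 199 203 v 118 127
top yel 8 182.12 114.88 u 181 183 v 114 116
top red 43 200.33 121.37 u 198 202 v 117 126
top yel 10 182.2 115.1 u 181 184 v 114 116
```

View pics/p5.png

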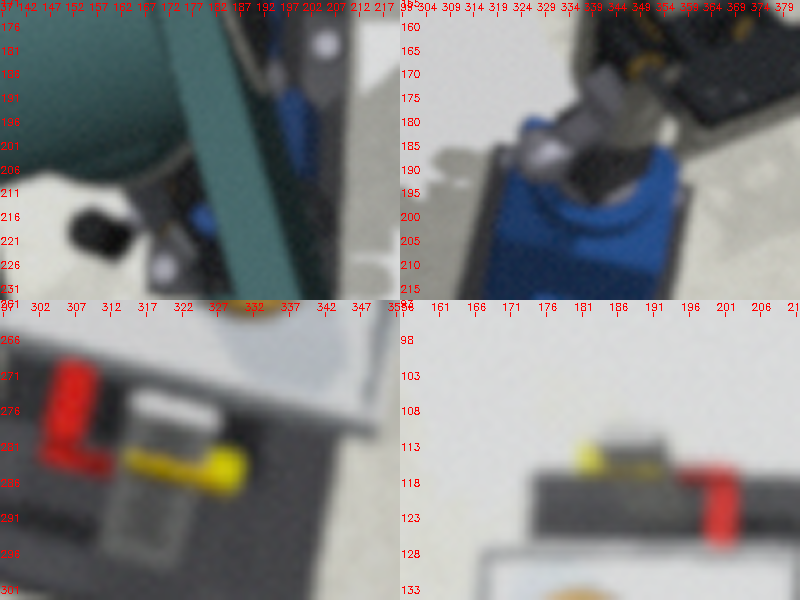

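The crank is still home and the platform has risen about 9 mm. The pointer tip at scene (311,285) is still about 16 mm below the band at scene (316–328, 282–284). The wrist is near its limit, so I'll open, lift the fingers clear of the boss, turn back half a turn and take hold again.

>>> carry_out([
  [0,0,0,0,0.5,0,0.4],
  [0,0,0,0,0.5,0,0.4],
  [0,0,0,0,0.5,32,0.4],
  [0,0,0.1,0,0.5,32,0.4],
  [0,0,0.27,0,0.5,32,0.4],
])

```text
time: 18.27
tcp_pos: [0.5331, 0.1877, 0.1755]
orientation: [0.952, -0.306, 0.0, -0.0]
force: [-0.6, -0.2, 0.3]
finger_gap: 0.403
grasp_force: 0.0
```

>>> carry_out([
  [0,0,0.17,0,0,0,0.4],
  [0,0,0.34,0,0,0,0.4],
  [0,0,0.51,0,0,0,0.4],
  [0,0,0.68,0,0,0,0.4],
  [0,0,0.85,0,0,0,0.4],
])

```text
time: 18.9
tcp_pos: [0.5329, 0.1877, 0.1751]
orientation: [0.993, 0.114, -0.0, 0.0]
force: [-0.2, -0.9, 0.5]
finger_gap: 0.399
grasp_force: 0.0
```

>>> carry_out([
  [0,0,0.17,0,0,0,0.4],
  [0,0,0.34,0,0,0,0.4],
  [0,0,0.51,0,0,0,0.4],
  [0,0,0.68,0,0,0,0.4],
  [0,0,0.85,0,0,0,0.4],
])

```text
time: 19.52
tcp_pos: [0.5329, 0.1877, 0.1751]
orientation: [0.858, 0.514, -0.0, 0.0]
force: [0.1, 0.0, -0.2]
finger_gap: 0.4
grasp_force: 0.0
```

>>> carry_out([
  [0,0,0.17,0,0,0,0.4],
  [0,0,0.34,0,0,0,0.4],
  [0,0,0.51,0,0,0,0.4],
  [0,0,0.68,0,0,0,0.4],
  [0,0,0.85,0,0,0,0.4],
])

```text
time: 20.15
tcp_pos: [0.5329, 0.1877, 0.1751]
orientation: [0.57, 0.822, -0.0, 0.0]
force: [-0.3, -0.0, -0.5]
finger_gap: 0.399
grasp_force: 0.0
```

>>> carry_out([
  [0,0,0.17,0,0,0,0.4],
  [0,0,0.34,0,0,0,0.4],
  [0,0,0.47,0,0,0,0.4],
  [0,0,0.47,0,0,-15,0.4],
  [0,0,0.47,0,0,-15,0.4],
])

```text
time: 20.78
tcp_pos: [0.5323, 0.1876, 0.1583]
orientation: [0.367, 0.93, -0.001, -0.001]
force: [-0.0, -0.4, 0.8]
finger_gap: 0.402
grasp_force: 0.0
```

>>> carry_out([
  [0,0,0,0.3,0,-8,0.4],
  [0,0,0,0.3,0,-16,0.4],
  [0,0,0,0.3,0,-16,0.28],
  [0,0,0,0.3,0,-16,0.28],
  [0,0,-0.12,0.3,0,-16,0.28],
])

```text
time: 21.4
tcp_pos: [0.5333, 0.1879, 0.1445]
orientation: [0.421, 0.907, 0.0, 0.0]
force: [1.1, -0.5, -0.6]
finger_gap: 0.281
grasp_force: 5.3
```

>>> carry_out([
  [0,0,-0.12,0,0,0,0.28],
  [0,0,-0.26,0,0,0,0.28],
  [0,0,-0.4,0,0,0,0.28],
  [0,0,-0.54,0,0,0,0.28],
  [0,0,-0.68,0,0,0,0.28],
])

```text
time: 22.02
tcp_pos: [0.5333, 0.1878, 0.1445]
orientation: [0.701, 0.714, 0.0, 0.0]
force: [0.4, -0.2, 0.1]
finger_gap: 0.283
grasp_force: 8.1
```

>>> carry_out([
  [0,0,-0.16,0,0,0,0.28],
  [0,0,-0.32,0,0,0,0.28],
  [0,0,-0.48,0,0,0,0.28],
  [0,0,-0.64,0,0,0,0.28],
  [0,0,-0.8,0,0,0,0.28],
])

```text
time: 22.65
tcp_pos: [0.5333, 0.1879, 0.1445]
orientation: [0.923, 0.384, 0.0, 0.0]
force: [0.1, -0.3, 0.3]
finger_gap: 0.284
grasp_force: 8.6
```

>>> carry_out([
  [0,0,-0.16,0,0,0,0.28],
  [0,0,-0.32,0,0,0,0.28],
  [0,0,-0.48,0,0,0,0.28],
  [0,0,-0.64,0,0,0,0.28],
  [0,0,-0.8,0,0,0,0.28],
])

```text
time: 23.28
tcp_pos: [0.5333, 0.1879, 0.1445]
orientation: [1.0, -0.006, 0.0, -0.0]
force: [0.3, -0.1, 0.4]
finger_gap: 0.289
grasp_force: 8.6
```

>>> carry_out([
  [0,0,-0.17,0,0,0,0.28],
  [0,0,-0.34,0,0,0,0.28],
  [0,0,-0.51,0,0,0,0.28],
  [0,0,-0.68,0,0,0,0.28],
  [0,0,-0.85,0,0,0,0.28],
])

```text
time: 23.9
tcp_pos: [0.5333, 0.1879, 0.1445]
orientation: [0.909, -0.418, 0.0, -0.0]
force: [0.0, -0.8, -0.6]
finger_gap: 0.285
grasp_force: 8.6
```

>>> carry_out([
  [0,0,0,0,0,0,0.4],
  [0,0,0,0,0,0,0.4],
  [0,0,0,0,0,31,0.4],
  [0,0,0.1,0,0,31,0.4],
  [0,0,0.27,0,0,31,0.4],
])

```text
time: 24.52
tcp_pos: [0.5333, 0.1879, 0.1756]
orientation: [0.958, -0.285, 0.0, -0.0]
force: [-0.4, 0.6, 0.3]
finger_gap: 0.401
grasp_force: 0.0
```

>>> carry_out([
  [0,0,0.17,0,0,0,0.4],
  [0,0,0.34,0,0,0,0.4],
  [0,0,0.51,0,0,0,0.4],
  [0,0,0.68,0,0,0,0.4],
  [0,0,0.85,0,0,0,0.4],
])

```text
time: 25.15
tcp_pos: [0.5332, 0.1879, 0.1753]
orientation: [0.991, 0.136, 0.0, 0.0]
force: [1.0, 1.2, 0.1]
finger_gap: 0.399
grasp_force: 0.0
```

>>> carry_out([
  [0,0,0.17,0,0,0,0.4],
  [0,0,0.34,0,0,0,0.4],
  [0,0,0.51,0,0,0,0.4],
  [0,0,0.68,0,0,0,0.4],
  [0,0,0.85,0,0,0,0.4],
])

```text
time: 25.78
tcp_pos: [0.5332, 0.1879, 0.1752]
orientation: [0.847, 0.532, 0.0, -0.0]
force: [0.5, -0.3, -0.7]
finger_gap: 0.398
grasp_force: 0.0
```

>>> carry_out([
  [0,0,0.17,0,0,0,0.4],
  [0,0,0.34,0,0,0,0.4],
  [0,0,0.51,0,0,0,0.4],
  [0,0,0.68,0,0,0,0.4],
  [0,0,0.85,0,0,0,0.4],
])

```text
time: 26.4
tcp_pos: [0.5332, 0.1879, 0.1752]
orientation: [0.552, 0.834, 0.0, 0.0]
force: [-0.1, -0.0, 0.5]
finger_gap: 0.399
grasp_force: 0.0
```

>>> carry_out([
  [0,0,0.17,0,0,0,0.4],
  [0,0,0.34,0,0,0,0.4],
  [0,0,0.47,0,0,0,0.4],
  [0,0,0.47,0,0,-15,0.4],
  [0,0,0.47,0,0,-15,0.4],
])

```text
time: 27.02
tcp_pos: [0.5325, 0.1876, 0.1583]
orientation: [0.347, 0.938, -0.001, -0.001]
force: [0.3, 0.0, -0.0]
finger_gap: 0.397
grasp_force: 0.0
```

```bash
python3 m3.py pics/p6.png
cat > m4.py <<'E'
from h import *
C=np.load("C2.npy",allow_pickle=True).item();C0=np.load("C.npy",allow_pickle=True).item()
def red(c,n,b):
    a=c[n]["avg"][b[1]:b[3],b[0]:b[2]];w=np.clip(a[...,0]-a[...,1]-25,0,None);w[w<15]=0
    v,u=np.mgrid[b[1]:b[3],b[0]:b[2]];return np.array([(w*u).sum(),(w*v).sum()])/w.sum()
def yel(c,n,b):
    a=c[n]["avg"][b[1]:b[3],b[0]:b[2]];w=np.clip(np.minimum(a[...,0],a[...,1])-a[...,2]-25,0,None)
    v,u=np.mgrid[b[1]:b[3],b[0]:b[2]];return np.array([(w*u).sum(),(w*v).sum()])/w.sum()
for c in(C0,C):
    r=red(c,"scene",(298,264,315,292)),red(c,"top",(192,108,208,132))
    arm=red(c,"scene",(308,277,316,292))
    P,e=tri(c["top"],r[1],c["scene"],r[0]);print("red",np.round(r,2).tolist(),P.round(4),round(e,4),"arm tip region",arm.round(2))
c=C
b=[yel(c,"scene",(314,277,324,290)),yel(c,"scene",(325,277,334,290))];print("yel",np.round(b,2).tolist())
print("px per 10mm z at pointer:",(proj(c["scene"],[[.77,.165,.07],[.77,.165,.08],[.77,.175,.07],[.775,.165,.07]])).round(2).tolist())
E
python3 m4.py
```

```text
27.425 [0.53327963 0.18788054 0.16035752] [3.46709884e-01 9.37972403e-01 1.05063562e-04 1.28243661e-04] [-0.11591139  0.24388374 -0.41481248] [ 0.04537482 -0.16735362  0.01403251]
red [[306.0, 278.47], [201.01, 122.85]] [0.7558 0.1479 0.0582] 0.0014 arm tip region [308.78 282.26]
red [[306.75, 275.76], [200.01, 120.86]] [0.7565 0.1484 0.0732] 0.0012 arm tip region [309.28 281.03]
yel [[319.18, 283.99], [327.67, 284.34]]
px per 10mm z at pointer: [[313.04, 283.83], [313.54, 281.8], [317.73, 284.85], [312.67, 285.98]]
```

>>> carry_out([
  [0,0,0,0.3,0.2,-8,0.4],
  [0,0,0,0.3,0.2,-15,0.4],
  [0,0,0,0.3,0.2,-15,0.28],
  [0,0,0,0.3,0.2,-15,0.28],
  [0,0,-0.12,0.3,0.2,-15,0.28],
])

```text
time: 28.05
tcp_pos: [0.5336, 0.188, 0.1454]
orientation: [0.403, 0.915, -0.0, 0.0]
force: [0.3, -2.6, 0.4]
finger_gap: 0.283
grasp_force: 4.2
```

View pics/p6.png

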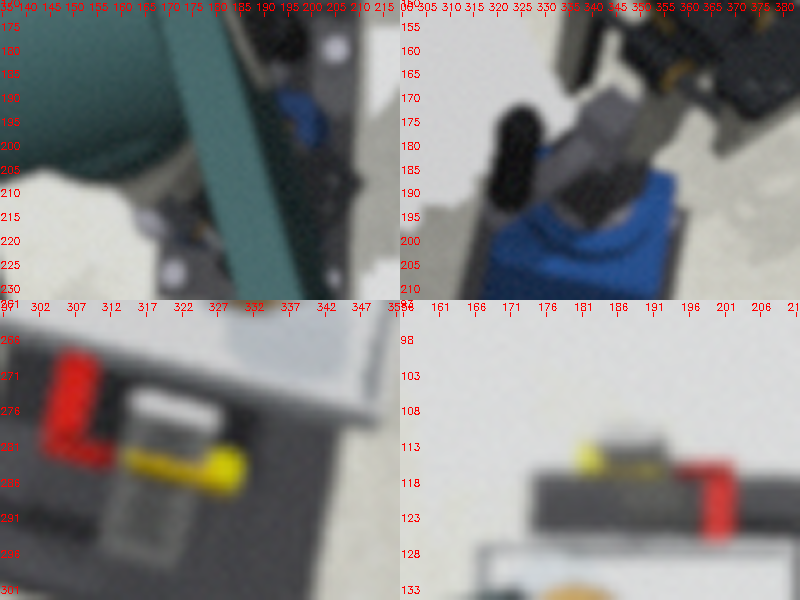

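>>> carry_out([
  [0,0,-0.16,0,0,0,0.28],
  [0,0,-0.32,0,0,0,0.28],
  [0,0,-0.48,0,0,0,0.28],
  [0,0,-0.64,0,0,0,0.28],
  [0,0,-0.8,0,0,0,0.28],
])

```text
time: 28.68
tcp_pos: [0.5335, 0.1878, 0.1454]
orientation: [0.729, 0.685, -0.0, 0.0]
force: [-1.9, -2.8, 1.5]
finger_gap: 0.284
grasp_force: 9.3
```

```bash
cat >> m4.py <<'E'
print("--band")
for cc in(C0,C):
    s,t=yel(cc,"scene",(325,277,336,291)),yel(cc,"top",(177,110,186,120));print("lump",s.round(2),t.round(2),tri(cc["top"],t,cc["scene"],s)[0].round(4))
    s,t=yel(cc,"scene",(314,277,336,291)),yel(cc,"top",(177,110,195,120));print("whole",s.round(2),t.round(2),tri(cc["top"],t,cc["scene"],s)[0].round(4))
E
python3 m4.py|sed -n '/band/,$p'
```

```text
--band
lump [327.7  284.33] [182.17 114.97] [0.7706 0.1941 0.0837]
whole [325.12 284.27] [182.17 114.97] [0.771  0.1915 0.0834]
lump [327.67 284.34] [182.15 115.  ] [0.7706 0.1941 0.0836]
whole [324.95 284.26] [182.32 115.03] [0.7709 0.1911 0.0831]
```

>>> carry_out([
  [0,0,-0.16,-0.2,-0.3,0,0.28],
  [0,0,-0.32,-0.2,-0.3,0,0.28],
  [0,0,-0.48,-0.2,-0.3,0,0.28],
  [0,0,-0.64,-0.2,-0.3,0,0.28],
  [0,0,-0.8,-0.2,-0.3,0,0.28],
])

```text
time: 29.3
tcp_pos: [0.5333, 0.1877, 0.1454]
orientation: [0.938, 0.347, -0.0, 0.0]
force: [-1.6, -2.1, -0.4]
finger_gap: 0.284
grasp_force: 9.0
```

>>> carry_out([
  [0,0,-0.16,0,0,0,0.28],
  [0,0,-0.32,0,0,0,0.28],
  [0,0,-0.48,0,0,0,0.28],
  [0,0,-0.64,0,0,0,0.28],
  [0,0,-0.8,0,0,0,0.28],
])

```text
time: 29.92
tcp_pos: [0.5331, 0.1878, 0.1454]
orientation: [0.999, -0.046, -0.0, -0.0]
force: [-2.3, -0.3, 1.4]
finger_gap: 0.28
grasp_force: 9.0
```

>>> carry_out([
  [0,0,-0.16,0,0,0,0.28],
  [0,0,-0.32,0,0,0,0.28],
  [0,0,-0.48,0,0,0,0.28],
  [0,0,-0.64,0,0,0,0.28],
  [0,0,-0.8,0,0,0,0.28],
])

```text
time: 30.55
tcp_pos: [0.5332, 0.1879, 0.1454]
orientation: [0.902, -0.431, -0.0, -0.0]
force: [-1.3, 0.7, -0.4]
finger_gap: 0.283
grasp_force: 9.4
```

```bash
python3 m3.py pics/p7.png; python3 m4.py
```

```text
30.95 [0.53326805 0.18786598 0.14536459] [ 9.03832120e-01 -4.27887228e-01 -4.87279031e-06 -1.38310420e-04] [-3.83263336  2.28827581  3.11975851] [0.46348761 0.59736628 0.10786941]
red [[306.0, 278.47], [201.01, 122.85]] [0.7558 0.1479 0.0582] 0.0014 arm tip region [308.78 282.26]
red [[306.98, 274.73], [199.75, 119.81]] [0.7572 0.1483 0.0796] 0.0014 arm tip region [309.62 280.36]
yel [[319.22, 283.99], [327.6, 284.36]]
px per 10mm z at pointer: [[313.04, 283.83], [313.54, 281.8], [317.73, 284.85], [312.67, 285.98]]
--band
lump [327.7  284.33] [182.17 114.97] [0.7706 0.1941 0.0837]
whole [325.12 284.27] [182.17 114.97] [0.771  0.1915 0.0834]
lump [327.6  284.36] [182.15 115.02] [0.7706 0.194  0.0834]
whole [324.9  284.27] [182.31 115.05] [0.7709 0.1911 0.083 ]
```

>>> carry_out([
  [0,0,0,0,0,0,0.4],
  [0,0,0,0,0,0,0.4],
  [0,0,0,0,0,30,0.4],
  [0,0,0.1,0,0,30,0.4],
  [0,0,0.27,0,0,30,0.4],
])

```text
time: 31.58
tcp_pos: [0.5335, 0.1877, 0.1754]
orientation: [0.954, -0.301, 0.0, -0.0]
force: [0.2, 0.8, 0.1]
finger_gap: 0.399
grasp_force: 0.0
```

>>> carry_out([
  [0,0,0.17,0,0,0,0.4],
  [0,0,0.34,0,0,0,0.4],
  [0,0,0.51,0,0,0,0.4],
  [0,0,0.68,0,0,0,0.4],
  [0,0,0.85,0,0,0,0.4],
])

```text
time: 32.2
tcp_pos: [0.5334, 0.1876, 0.175]
orientation: [0.993, 0.119, 0.0, 0.0]
force: [0.5, 0.4, 0.4]
finger_gap: 0.4
grasp_force: 0.0
```

>>> carry_out([
  [0,0,0.17,0,0,0,0.4],
  [0,0,0.34,0,0,0,0.4],
  [0,0,0.51,0,0,0,0.4],
  [0,0,0.68,0,0,0,0.4],
  [0,0,0.85,0,0,0,0.4],
])

```text
time: 32.83
tcp_pos: [0.5333, 0.1876, 0.175]
orientation: [0.855, 0.518, -0.0, 0.0]
force: [-0.4, -0.1, -0.2]
finger_gap: 0.399
grasp_force: 0.0
```

>>> carry_out([
  [0,0,0.17,0,0,0,0.4],
  [0,0,0.34,0,0,0,0.4],
  [0,0,0.51,0,0,0,0.4],
  [0,0,0.68,0,0,0,0.4],
  [0,0,0.85,0,0,0,0.4],
])

```text
time: 33.45
tcp_pos: [0.5334, 0.1876, 0.175]
orientation: [0.565, 0.825, -0.0, 0.0]
force: [-0.4, 0.2, -0.2]
finger_gap: 0.4
grasp_force: 0.0
```

>>> carry_out([
  [0,0,0.17,0,0,0,0.4],
  [0,0,0.34,0,0,0,0.4],
  [0,0,0.47,0,0,0,0.4],
  [0,0,0.47,0,0,-15,0.4],
  [0,0,0.47,0,0,-15,0.4],
])

```text
time: 34.08
tcp_pos: [0.5327, 0.1875, 0.1582]
orientation: [0.362, 0.932, -0.001, -0.001]
force: [-0.2, 0.1, -0.5]
finger_gap: 0.403
grasp_force: 0.0
```

>>> carry_out([
  [0,0,0,0.1,0.1,-8,0.4],
  [0,0,0,0.1,0.1,-15,0.4],
  [0,0,0,0.1,0.1,-15,0.28],
  [0,0,0,0.1,0.1,-15,0.28],
  [0,0,-0.12,0.1,0.1,-15,0.28],
])

```text
time: 34.7
tcp_pos: [0.5335, 0.1878, 0.1455]
orientation: [0.417, 0.909, 0.0, 0.0]
force: [0.1, -2.9, 1.3]
finger_gap: 0.28
grasp_force: 3.3
```

>>> carry_out([
  [0,0,-0.16,0,-0.2,0,0.28],
  [0,0,-0.32,0,-0.2,0,0.28],
  [0,0,-0.48,0,-0.2,0,0.28],
  [0,0,-0.64,0,-0.2,0,0.28],
  [0,0,-0.8,0,-0.2,0,0.28],
])

```text
time: 35.33
tcp_pos: [0.5334, 0.1876, 0.1455]
orientation: [0.739, 0.674, 0.0, 0.0]
force: [-1.9, -2.0, 1.5]
finger_gap: 0.284
grasp_force: 8.7
```

>>> carry_out([
  [0,0,-0.16,0,0,0,0.28],
  [0,0,-0.32,0,0,0,0.28],
  [0,0,-0.48,0,0,0,0.28],
  [0,0,-0.64,0,0,0,0.28],
  [0,0,-0.8,0,0,0,0.28],
])

```text
time: 35.95
tcp_pos: [0.5333, 0.1877, 0.1455]
orientation: [0.943, 0.333, -0.0, -0.0]
force: [-2.3, -0.0, 2.0]
finger_gap: 0.285
grasp_force: 9.0
```

```bash
python3 m3.py pics/p8.png; python3 m4.py
python3 - <<'E'
from h import *
C=np.load("C2.npy",allow_pickle=True).item();S=C["scene"]["avg"]
a=np.clip(S[266:296,297:337]*1.5,0,255).astype(np.uint8)[...,::-1];a=cv2.resize(a,(800,600),interpolation=cv2.INTER_CUBIC)
for z,col in((.077,(255,0,0)),(.081,(0,255,0)),(.085,(255,0,255))):
    q=((proj(C["scene"],[[.768,.15,z],[.768,.2,z]])-[297,266]+.5)*20-.5).astype(int);cv2.line(a,tuple(map(int,q[0])),tuple(map(int,q[1])),col,1)
cv2.imwrite("pics/p9.png",a)
E
```

```text
36.35 [0.53341244 0.18768485 0.14547076] [ 9.41806410e-01  3.36155725e-01  1.21541809e-04 -1.26172907e-05] [-3.67705182 -0.41717477  3.85779677] [-0.19211436  0.75617899  0.1675722 ]
red [[306.0, 278.47], [201.01, 122.85]] [0.7558 0.1479 0.0582] 0.0014 arm tip region [308.78 282.26]
red [[307.06, 274.09], [199.64, 119.68]] [0.7568 0.1482 0.0818] 0.0013 arm tip region [309.78 279.89]
yel [[319.22, 283.98], [327.61, 284.36]]
px per 10mm z at pointer: [[313.04, 283.83], [313.54, 281.8], [317.73, 284.85], [312.67, 285.98]]
--band
lump [327.7  284.33] [182.17 114.97] [0.7706 0.1941 0.0837]
whole [325.12 284.27] [182.17 114.97] [0.771  0.1915 0.0834]
lump [327.61 284.36] [182.16 115.01] [0.7706 0.194  0.0834]
whole [324.9  284.27] [182.31 115.04] [0.7709 0.1911 0.083 ]
```

View pics/p9.png

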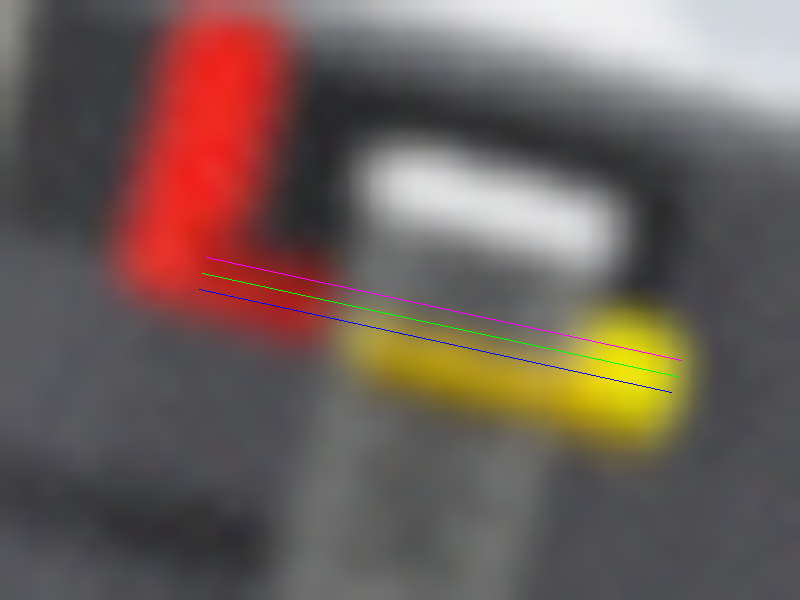

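The pointer arm at scene (310–313, 279–282) is now near the band's height; its strip runs from scene (315,284) to (325,286). I'll triangulate the arm and the band separately to fix the last millimetres.

```bash
cat > m5.py <<'E'
from h import *
from scipy.ndimage import map_coordinates
C=np.load("C2.npy",allow_pickle=True).item();S,T=C["scene"],C["top"]
# sharpen nothing: per-column profile centroids of red / yellow along v
def prof(c,us,v0,v1,kind):
    out=[]
    for u in us:
        vs=np.arange(v0,v1,.1);a=np.array([map_coordinates(c["avg"][...,k],[vs,np.full_like(vs,u)],order=1) for k in range(3)])
        w=(a[0]-a[1]) if kind=="r" else (np.minimum(a[0],a[1])-a[2])
        w=np.clip(w-w.max()*.4,0,None);out.append((u,round((w*vs).sum()/w.sum(),2),round(w.max(),0),round((w>0).sum()*.1,1)))
    return out
print("scene red",prof(S,np.arange(308,316),274,287,"r"));print("top red",prof(T,np.arange(192,199),111,122,"r"))
print("scene yel",prof(S,np.arange(314,333),277,291,"y"));print("top yel",prof(T,np.arange(179,196),110,120,"y"))
for y in(.15,.155,.16,.165,.17,.18,.19,.2): print(y,proj(S,[.769,y,.082])[0].round(1),proj(T,[.769,y,.082])[0].round(1))
E
python3 m5.py
```

```text
scene red [(np.int64(308), np.float64(277.2), np.float64(71.0), np.float64(7.7)), (np.int64(309), np.float64(278.09), np.float64(54.0), np.float64(8.2)), (np.int64(310), np.float64(280.19), np.float64(51.0), np.float64(5.4)), (np.int64(311), np.float64(280.53), np.float64(52.0), np.float64(4.5)), (np.int64(312), np.float64(280.57), np.float64(44.0), np.float64(4.6)), (np.int64(313), np.float64(280.55), np.float64(25.0), np.float64(4.5)), (np.int64(314), np.float64(281.18), np.float64(8.0), np.float64(5.2)), (np.int64(315), np.float64(283.05), np.float64(7.0), np.float64(4.3))]
top red [(np.int64(192), np.float64(116.22), np.float64(2.0), np.float64(4.5)), (np.int64(193), np.float64(115.09), np.float64(7.0), np.float64(4.0)), (np.int64(194), np.float64(114.99), np.float64(20.0), np.float64(3.7)), (np.int64(195), np.float64(114.97), np.float64(31.0), np.float64(3.6)), (np.int64(196), np.float64(114.98), np.float64(34.0), np.float64(3.5)), (np.int64(197), np.float64(116.87), np.float64(34.0), np.float64(8.6)), (np.int64(198), np.float64(118.56), np.float64(47.0), np.float64(8.1))]
scene
[... 2165 characters left out ...]
3.3)), (np.int64(190), np.float64(116.49), np.float64(17.0), np.float64(3.3)), (np.int64(191), np.float64(116.49), np.float64(16.0), np.float64(3.4)), (np.int64(192), np.float64(116.55), np.float64(12.0), np.float64(3.5)), (np.int64(193), np.float64(116.64), np.float64(6.0), np.float64(3.8)), (np.int64(194), np.float64(114.47), np.float64(2.0), np.float64(8.9)), (np.int64(195), np.float64(113.26), np.float64(2.0), np.float64(4.6))]
0.15 [306.6 279.4] [198.8 115.3]
0.155 [309.  279.9] [196.9 115.3]
0.16 [311.3 280.4] [195.  115.4]
0.165 [313.7 281. ] [193.1 115.4]
0.17 [316.1 281.5] [191.2 115.5]
0.18 [320.8 282.5] [187.4 115.6]
0.19 [325.6 283.5] [183.7 115.7]
0.2 [330.4 284.6] [179.9 115.9]
```

The pointer arm measures z ≈ 0.083 and the band ≈ 0.084, so about 1 mm is left. I'll wind 0.6 rad more, then open and lift clear.

>>> carry_out([
  [0,0,-0.15,0,0,0,0.28],
  [0,0,-0.3,0,0,0,0.28],
  [0,0,-0.45,0,0,0,0.28],
  [0,0,-0.6,0,0,0,0.28],
  [0,0,-0.6,0,0,0,0.28],
])

```text
time: 36.98
tcp_pos: [0.5334, 0.1878, 0.1455]
orientation: [0.999, 0.041, 0.0, -0.0]
force: [-4.4, -0.3, 5.7]
finger_gap: 0.282
grasp_force: 7.3
```

>>> carry_out([
  [0,0,0,0,0,0,0.4],
  [0,0,0,0,0,0,0.45],
  [0,0,0,0,0,15,0.45],
  [0,0,0,0,0,50,0.45],
  [0,0,0,0,0,100,0.45],
])

```text
time: 37.6
tcp_pos: [0.533, 0.1875, 0.2463]
orientation: [0.999, 0.042, -0.001, 0.0]
force: [1.3, -0.3, -0.1]
finger_gap: 0.452
grasp_force: 0.0
```

>>> carry_out([
  [0,0,0,-10,-50,40,0.45],
  [0,0,0,-20,-100,40,0.45],
  [0,0,0,-20,-150,40,0.45],
  [0,0,0,-20,-200,40,0.45],
  [0,0,0,-20,-200,40,0.45],
])

```text
time: 38.22
tcp_pos: [0.5132, -0.0149, 0.2863]
orientation: [0.999, 0.04, 0.001, 0.0]
force: [0.1, 0.1, -0.8]
finger_gap: 0.452
grasp_force: 0.0
```

```bash
sed -i 's/^t=s\["tcp_pos"\]/t=np.array([.5333,.1878,.14])/' m3.py; python3 m3.py pics/p10.png; python3 m4.py|sed -n '2p;6,$p'; python3 m5.py|head -2|cut -c1-700
```

```text
38.625 [ 0.51341414 -0.01151126  0.28518893] [ 9.99092775e-01  4.25866790e-02 -3.47761132e-05 -3.78467137e-05] [ 0.02575316  0.77942551 -0.5443606 ] [-0.01914366  0.01775303 -0.02369262]
red [[306.98, 273.8], [199.76, 119.6]] [0.7567 0.1479 0.0828] 0.0014 arm tip region [309.64 279.8 ]
lump [327.7  284.33] [182.17 114.97] [0.7706 0.1941 0.0837]
whole [325.12 284.27] [182.17 114.97] [0.771  0.1915 0.0834]
lump [327.48 284.46] [182.15 114.94] [0.7708 0.1939 0.0834]
whole [324.58 284.34] [182.15 114.94] [0.7712 0.191  0.0832]
scene red [(np.int64(308), np.float64(277.09), np.float64(56.0), np.float64(7.5)), (np.int64(309), np.float64(278.06), np.float64(44.0), np.float64(7.9)), (np.int64(310), np.float64(280.05), np.float64(44.0), np.float64(4.6)), (np.int64(311), np.float64(280.36), np.float64(43.0), np.float64(4.3)), (np.int64(312), np.float64(280.58), np.float64(38.0), np.float64(4.3)), (np.int64(313), np.float64(280.72), np.float64(24.0), np.float64(4.3)), (np.int64(314), np.float64(281.42), np.float64(9.0), np.float64(4.8)), (np.int64(315), np.float64(282.97), np.float64(8.0), np.float64(4.0))]
top red [(np.int64(192), np.float64(116.27), np.float64(4.0), np.float64(3.4)), (np.int64(193), np.float64(115.37), np.float64(7.0), np.float64(3.6)), (np.int64(194), np.float64(115.13), np.float64(14.0), np.float64(4.1)), (np.int64(195), np.float64(115.11), np.float64(19.0), np.float64(3.8)), (np.int64(196), np.float64(115.11), np.float64(21.0), np.float64(4.1)), (np.int64(197), np.float64(117.8), np.float64(23.0), np.float64(8.8)), (np.int64(198), np.float64(118.59), np.float64(46.0), np.float64(8.1))]
```

View pics/p10.png

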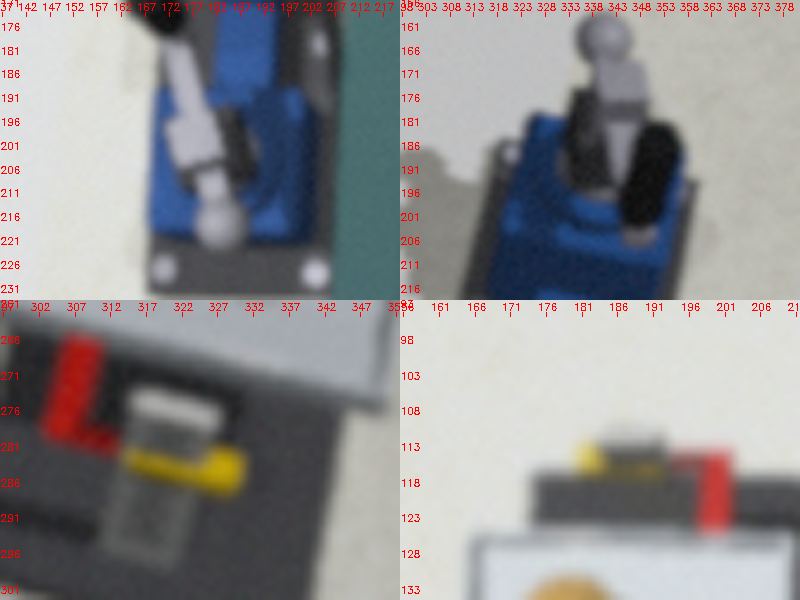

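Run:
```python
from h import *
C=np.load("C2.npy",allow_pickle=True).item();S,T=C["scene"],C["top"]
k=400/84
def px(c,x,y):
    u,v=np.round(proj(c,[.5333,.1878,.14])[0]).astype(int); return ((x+.5)/k-.5+u-42,(y+.5)/k-.5+v-31)
print("boss top",tri(T,px(T,193,142),S,px(S,222,85)));print("ball",tri(T,px(T,221,222),S,px(S,206,42)))
for z in(.143,.167):print(z,proj(T,[.5333,.1878,z])[0],proj(S,[.5333,.1878,z])[0])
for n in("scene","top"):
    read_camera(n)
    print([(x["score"],x["uv"]) for t in("valve","elbow","coupling","tin","spanner") for x in masks_of(n,t)[:1]])
```

```text
boss top (array([0.53019416, 0.18733904, 0.18494732]), np.float64(0.006689613641209571))
ball (array([0.49276382, 0.17706299, 0.16938724]), np.float64(0.00824085103476637))
0.143 [178.91515213 201.67868702] [342.72028148 178.14257786]
0.167 [176.99126519 200.32161578] [344.40951343 171.63640133]
[(0.73, [333.7, 249.3]), (0.46, [254.6, 245.0]), (0.5, [414.9, 224.5]), (0.64, [108.5, 153.0]), (0.72, [322.3, 251.1])]
[(0.73, [256.5, 233.5]), (0.54, [120.3, 208.5]), (0.65, [417.6, 208.4]), (0.58, [256.5, 233.7])]
```

The boss top is at top (177.1,200.4), where a fully home crank should project to (177.0,200.3). The pointer is within about 1 mm of the band's centre, the valve is standing, and the arm is clear. I'm handing in.

```bash
python3 -c "
from cell import hand_in
print(hand_in())"
```

```text
the job is handed in; nothing more can be done
None
```

I've handed the job in: by my camera measurements the crank is fully home on the shaft and the pointer is within about 1 mm of the band's centre. The valve is still standing on the platform and the arm is clear of everything, but the hand-in gave no verdict, so the result isn't confirmed.

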